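# Pack hat-shaped top stands alternately in a tray and close the stop

## Robot

A 6-joint arm with a two-finger parallel gripper is mounted at the origin on the work surface. World frame = base frame: x ahead of the robot, y to its left, z up, the work surface at z = 0. Lengths are in m, angles in rad, forces in N, time in s.
With the tool pointing down it reaches from about 0.35 to 0.85 m from the base axis. Payload 8.1 kg.
Tool frame: the origin (TCP) lies midway between the tips of the shut fingers; the grasp point (between the pads) lies 19 mm behind it; z points along the fingers, y is the direction in which the jaws open and shut (so a half turn about z gives the same grasp; the last joint's range is limited). The gripper opens to 93 mm and grips with 3 to 60 N. Pads are 15 mm wide; open, the fingers measure 128 mm over their backs; the gripper's body (75 mm by 188 mm) begins 65 mm behind the grasp point.
Start: joints at [-1.319, 0.13, 1.488, -0, 1.523, -0.085], TCP at [0.198, -0.566, 0.188] pointing down, gripper open.
Joint ranges: [-2.96, 2.96], [-0.89, 2.26], [0.02, 2.5], [-1.34, 4.48], [0, 2.73], [-2.66, 2.66]. Speed limits (rad/s): [2.39, 2.39, 2.79, 3.14, 3.14, 3.14].

## Interface

Orientations are given as a unit quaternion [x, y, z, w].
In Python, from plant import telemetry, optics, bot gives the robot as it stands. The module is installed in compiled form; this text tells all that it offers.
- The arm moves only by the tool step_arm, never from a script. Its argument "moves" is a list of rows, each a list of 7 numbers: the shift along the tool's x, y, z in mm, then the turn, a rotation vector about the tool's x, y, z in rad, then the finger opening in mm, from 0 to 93. A call has 1 to 12 rows; each row is the pose to reach, as a shift and turn from the pose commanded when the call began, along the tool's axes at that moment; what a row does not reach only later rows make up. A row lasts 1/8 s, in which the tool goes at most 62.5 mm and 10.7 degrees, less where a joint would pass 70% of its speed; a pose out of reach is approached as far as the arm can. A call with a gripper value outside its range is refused whole. The fingers move at their own pace and stop on an object; "grip_force" is the grip in N (left out, the last holds). Time passes only in rows, so rows that repeat a pose let the fingers close. It gives the time, the measured TCP pose, the force and the opening at its end, in the units of the state.
- telemetry.get_state(): the state, without advancing time (a new reading comes with each control period).
- optics.camera(name): name is "scene" or "top" or "wrist"; returns a dict with "color" (400x640x3 uint8, red, green, blue), "fx", "fy", "cx", "cy" (pixels), "R" (3x3) and "t" (3): a world point X has camera coordinates R X + t; the wrist camera has in their place "T_tool_cam" (4x4, takes a point from camera to tool coordinates, whose origin is the TCP and whose axes are the flange's). Camera axes: x right, y down, z forward; pixel columns grow to the right and rows downward; lengths in m; the calibration is good to about 2 mm. A picture is of the moment at which its call begins: read the wrist's pose just before it. There is no depth.
- bot.job_done(): hands the job in, once; it reports no verdict.
The state is a dict: "time_s": time; "joints": joint angles; "joint_velocities": joint speeds; "effort": joint torques, N m; "tool_pos": TCP position; "orientation": TCP orientation; "wrist_force": force on the tool from outside, world axes, zero at the start; "moment": the same for the moment, N m; "opening": opening from 0.0 (shut) to 1.0 (fully open).
Only numpy, scipy, OpenCV 4.12 (cv2) and the standard library are available. Lean on these libraries where they do the work, as an engineer would, in place of code of your own. Each camera call takes 0.05 s, during which the arm holds its last target. There are 200 camera calls.

## Task

Pack the two top stands from the bench into the tray with the one already there: set the crown-up stand flat on the tray floor, brim end to brim end with the first, and the crown-down stand over the joint, in line with the row, its crown between the two crowns and resting on both brims. Leave the blue-handled stop slid up so that the row is snug, with no gaps from end wall to stop, let go of everything, and leave the other things on the bench undisturbed.

Things in the scene. Friction and masses are not known exactly. Their poses are not given: they have to be found in the camera images.
- tray: Fixed wooden tray, 350 x 90 mm. Origin at bench height on the row's centre line; x runs along the row from the end wall to the stop. End wall's inner face at x = -150 mm, 38 mm tall. Floor 8 mm above the bench; side rails 64 mm apart, 8 mm wide, tops at 16 mm. Packed snug: first stand's centre at x = -100, crown-up stand's at 0, crown-down stand's at -50 mm, its underside 22 mm above the bench
- stop (a joint): How far the stop has slid towards the end wall (tray -x), m: 0 fully open, limit 0.095. Its flat pushing face is at tray x = 0.135 - value, so it reads 0.085 against a snug row of two brims. About 2 N of friction; stays where it is left
- stop_grip (a point): Point to grip on the stop's blue upright handle block, 55 mm above the bench; block 36 mm (tray x) by 20 mm (tray y), top 76 mm above the bench, on an aluminium slide 50 x 58 mm, top at 35 mm. The point is 25 mm behind the pushing face (towards tray +x)
- stand_first_center (a point): Hat-shaped rosewood top stand: flat brim 100 (point x) x 56 (point y) x 14 mm, with a round red crown, 46 mm diameter, 46 mm tall, amid one face; 60 mm tall in all, about 0.14 kg. Its point is on the axis half-way up (30 mm above its underside), z up; same after a half turn. Already in the tray: crown up, brim on the tray floor, 5 to 20 mm short of the end wall
- stand_up_center (a point): Hat-shaped rosewood top stand: flat brim 100 (point x) x 56 (point y) x 14 mm, with a round red crown, 46 mm diameter, 46 mm tall, amid one face; 60 mm tall in all, about 0.14 kg. Its point is on the axis half-way up (30 mm above its underside), z up; same after a half turn. On the bench crown up, standing on its brim; brass cup on the crown's top
- stand_down_center (a point): Hat-shaped rosewood top stand: flat brim 100 (point x) x 56 (point y) x 14 mm, with a round red crown, 46 mm diameter, 46 mm tall, amid one face; 60 mm tall in all, about 0.14 kg. Its point is on the axis half-way up (30 mm above its underside), z up; same after a half turn. On the bench crown down, standing on its crown; brim on top, 46 to 60 mm up, with a green felt pad
- top: painted purple spinning top with a yellow band, standing point down in a small round wooden foot, 57 mm across, 78 mm tall; origin under its middle. A bystander: leave alone
- hammer: brass-headed hammer lying on the bench. A bystander: leave alone
- walnut_peg: turned walnut peg standing upright, 40 mm foot, 95 mm tall; origin under its foot. A bystander: leave alone
- center_finder: flat steel center finder lying on the bench, 150 mm long, 5 mm thick. A bystander: leave alone
- bowl: blue glazed bowl, 124 mm across, 55 mm tall. A bystander: leave alone

How it is judged:
By the outcome, as a careful person would: the job done as asked, in the order asked, and still so for the second after the job is handed in, with the robot touching nothing.
It also fails if it takes over 56 s, if anything falls off the work surface, if the arm or the gripper's body presses on something with over 40 N, if the wrist force passes 120 N, or if a joint passes its speed limit or range.

## Working session

There is one attempt and no reset: what is moved stays moved. The work goes in short steps, Python scripts to look and compute and a tool call to move; the robot and the scene stay as the last step left them, time stands still between calls to the robot, and variables do not carry over. Pictures are saved under pics/ and viewed, about 8 in all and at most 12, crops included, and the job is handed in when it is done.

Besides the shell and the picture viewer there is one more tool, called after ">>>" as name(argument=value, ...) on one line, values as JSON. step_arm: Moves the arm, as the interface text tells. Its arguments: {"type":"object","properties":{"moves":{"type":"array"},"grip_force":{"type":"number"}},"required":["moves"]}

```bash
mkdir -p pics
python3 - <<'E'
from plant import telemetry, optics, bot
import cv2,pickle
d={}
for n in ("scene","top"):
    c=optics.camera(n); d[n]=c
    cv2.imwrite(f"pics/{n}1.png",c["color"][:,:,::-1])
    print(n,c["fx"],c["cx"],c["cy"],c["R"],c["t"])
pickle.dump(d,open("cams.pkl","wb"))
s=telemetry.get_state();print(s)
w=optics.camera("wrist");print(w["T_tool_cam"],w["fx"],w["cx"],w["cy"])
E
```

```text
scene 502.0434679163297 323.3252818601293 190.6222339498564 [[ 0.23127204  0.97288663 -0.00219995]
 [ 0.55541755 -0.13388826 -0.82072241]
 [-0.79876441  0.18858826 -0.57132293]] [-0.14240625 -0.26205959  1.86191999]
top 363.00741589246564 319.30886420054617 200.92922773011634 [[ 0.0018804  -0.99999434  0.00278977]
 [-0.98538242 -0.00232814 -0.17034106]
 [ 0.17034659 -0.00242868 -0.98538122]] [0.00803522 0.55508102 0.98587194]
{'time_s': 0.1, 'joints': array([-1.31940442e+00,  1.31112999e-01,  1.48917942e+00,  3.25174826e-05,
        1.52298805e+00, -8.54346372e-02]), 'joint_velocities': array([ 0.00054516, -0.00122373, -0.00202041,  0.00106885, -0.00111435,
       -0.0002115 ]), 'effort': array([ 1.28122476e-03, -5.61339855e+01, -4.93096697e+01,  7.69962952e-02,
        2.90478679e-02, -2.40107931e-05]), 'tool_pos': array([ 0.19816864, -0.56572884,  0.18717108]), 'orientation': array([ 9.85851753e-01,  1.67617445e-01, -5.37622182e-05, -8.42348407e-04]), 'wrist_force': array([-0.82882289,  0.10731446,  0.11263557]), 'moment': array([-0.02572909, -0.0383779 , -0.01001328]), 'opening': 0.9975729008144212}
[[-5.60483612e-04 -9.69096780e-01 -2.46680193e-01  6.77756832e-02]
 [ 9.99999751e-01 -6.49144391e-04  2.78093941e-04 -3.18770173e-05]
 [-4.29631007e-04 -2.46679976e-01  9.69096902e-01 -1.97227919e-01]
 [ 0.00000000e+00  0.00000000e+00  0.00000000e+00  1.00000000e+00]] 287.9662011336159 314.63465626206397 202.28342997403635
```

View pics/top1.png

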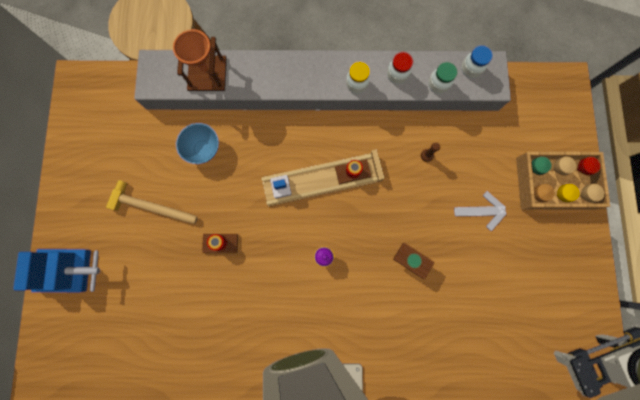

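View pics/scene1.png

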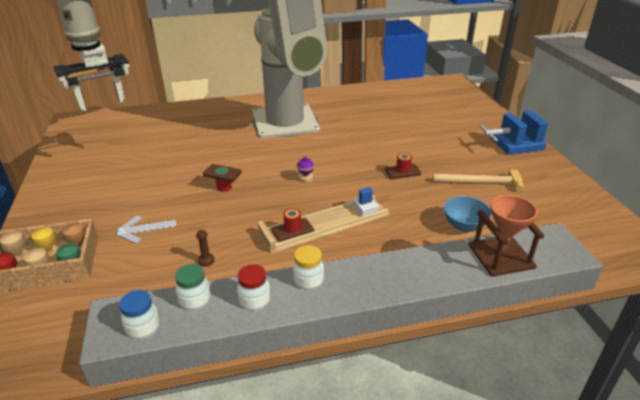

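The top view shows the crown-up stand at (220,244), the crown-down stand at (413,261), and the tray with its end wall at (378,167), the first stand at (355,170) and the stop handle at (280,184). The scene view shows the same layout: crown-up (404,165), crown-down (222,175), first stand (292,220), handle (366,195).

```bash
cat > h.py <<'E'
import numpy as np,pickle,cv2
from scipy.spatial.transform import Rotation as Ro
def cam_rt(c,s=None):
    if "R" in c: return np.array(c["R"]),np.array(c["t"])
    T=np.eye(4);T[:3,:3]=Ro.from_quat(s["orientation"]).as_matrix();T[:3,3]=s["tool_pos"]
    M=np.linalg.inv(T@np.array(c["T_tool_cam"]));return M[:3,:3],M[:3,3]
def ray(c,rt,p):
    R,t=rt;d=R.T@np.array([(p[0]-c["cx"])/c["fx"],(p[1]-c["cy"])/c["fy"],1]);return -R.T@t,d
def atz(c,rt,p,z):
    o,d=ray(c,rt,p);return (o+d*(z-o[2])/d[2])
def tri(rays):
    A=0;b=0
    for o,d in rays:
        d=d/np.linalg.norm(d);P=np.eye(3)-np.outer(d,d);A=A+P;b=b+P@o
    return np.linalg.solve(A,b)
def proj(c,rt,X):
    q=np.atleast_2d(X)@rt[0].T+rt[1];return np.c_[c["fx"]*q[:,0]/q[:,2]+c["cx"],c["fy"]*q[:,1]/q[:,2]+c["cy"]]
E
python3 - <<'E'
from h import *
d=pickle.load(open("cams.pkl","rb"));a,b=d["top"],d["scene"];ra,rb=cam_rt(a),cam_rt(b)
np.set_printoptions(precision=4,suppress=True)
for n,p,q in [("up",(216,242),(404,157)),("down",(414,261),(222,171)),("first",(355,168),(292,214)),("stop",(280,183),(366,191))]:
    print(n,tri([ray(a,ra,p),ray(b,rb,q)]))
for p,z in [((263,180),.016),((268,204),.016),((376,153),.038),((383,179),.038)]: print(p,atz(a,ra,p,z))
for p in [(203,235),(238,234),(238,254),(203,254)]:print("upbrim",atz(a,ra,p,.014))
for p in [(404,245),(434,262),(424,278),(394,262)]:print("dnbrim",atz(a,ra,p,.06))
E
```

```text
up [0.4378 0.2959 0.054 ]
down [ 0.3868 -0.2516  0.0538]
first [ 0.6485 -0.0915  0.0612]
stop [0.6029 0.1212 0.0675]
(263, 180) [0.6231 0.1761 0.016 ]
(268, 204) [0.551  0.1594 0.016 ]
(376, 153) [ 0.7002 -0.1573  0.038 ]
(383, 179) [ 0.6218 -0.1758  0.038 ]
upbrim [0.4601 0.3452 0.014 ]
upbrim [0.4632 0.2442 0.014 ]
upbrim [0.4059 0.2419 0.014 ]
upbrim [0.4057 0.3422 0.014 ]
dnbrim [ 0.4302 -0.2244  0.06  ]
dnbrim [ 0.3841 -0.3048  0.06  ]
dnbrim [ 0.3412 -0.2754  0.06  ]
dnbrim [ 0.3839 -0.1953  0.06  ]
```

```bash
cat >> h.py <<'E'
np.set_printoptions(precision=4,suppress=True)
def go(s,pos,yaw):
    "shift (mm, tool axes) and rotvec to TCP pos with tool x at world yaw (deg), tool down; assumes commanded ~ measured"
    R=Ro.from_quat(s["orientation"]);G=Ro.from_euler("z",yaw,degrees=True)*Ro.from_euler("x",180,degrees=True)
    return np.round(1000*R.inv().apply(np.array(pos)-s["tool_pos"]),1),np.round((R.inv()*G).as_rotvec(),4)
E
python3 - <<'E'
from h import *
from plant import telemetry
print(go(telemetry.get_state(),[.385,-.25,.188],60))
E
```

```text
(array([ 280.7, -236.3,   -0.3]), array([-0.0013, -0.0006, -0.7104]))
```

>>> step_arm(moves=[[281,-236,0,0,0,-0.71,93],[281,-236,0,0,0,-0.71,93],[281,-236,0,0,0,-0.71,93],[281,-236,0,0,0,-0.71,93],[281,-236,0,0,0,-0.71,93],[281,-236,0,0,0,-0.71,93],[281,-236,0,0,0,-0.71,93],[281,-236,0,0,0,-0.71,93],[281,-236,0,0,0,-0.71,93]])

```text
time_s: 1.27
tool_pos: [0.3849, -0.2517, 0.188]
orientation: [0.867, 0.499, -0.0, -0.0]
wrist_force: [0.5, -0.1, -0.1]
opening: 1.005
```

```bash
cat > shot.py <<'E'
import sys
from h import *
from plant import telemetry,optics
s=telemetry.get_state();c=optics.camera("wrist")
pickle.dump((s,c),open(sys.argv[1]+".pkl","wb"));cv2.imwrite(f"pics/{sys.argv[1]}.png",c["color"][:,:,::-1])
print(s["time_s"],s["tool_pos"],s["orientation"],s["wrist_force"])
E
python3 shot.py d1
```

```text
1.275 [ 0.3849 -0.2517  0.188 ] [ 0.8665  0.4991 -0.0002 -0.0001] [ 0.5462 -0.1091 -0.1333]
```

View pics/d1.png

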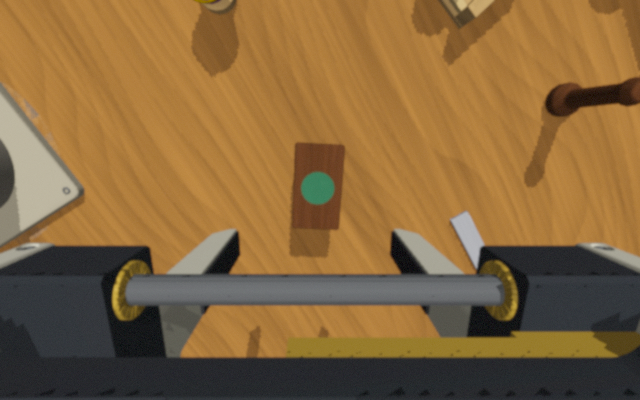

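Wrist view: the crown-down stand's brim has corners (295,143), (344,145), (339,229), (293,228) and felt centre (318,188); nothing stands close to it. I'll take its second view on the way back. Next is the crown-up stand.

Run:
```python
from h import *
from plant import telemetry
s,c=pickle.load(open("d1.pkl","rb"));rt=cam_rt(c,s)
for p in [(295,143),(344,145),(339,229),(293,228),(318,188)]: print(atz(c,rt,p,.06))
s=telemetry.get_state()
print(go(s,[.42,.235,.188],91),go(s,[.4345,.293,.188],91))
```

```text
[ 0.3924 -0.1952  0.06  ]
[ 0.4383 -0.2243  0.06  ]
[ 0.3858 -0.3077  0.06  ]
[ 0.339  -0.2791  0.06  ]
[ 0.3891 -0.2519  0.06  ]
(array([ 438.6, -214. ,    0. ]), array([-0.0004,  0.0001, -0.5435])) (array([ 496.1, -230.6,   -0. ]), array([-0.0004,  0.0001, -0.5435]))
```

>>> step_arm(moves=[[438,-214,0,0,0,-0.54,93],[438,-214,0,0,0,-0.54,93],[438,-214,0,0,0,-0.54,93],[438,-214,0,0,0,-0.54,93],[438,-214,0,0,0,-0.54,93],[438,-214,0,0,0,-0.54,93],[438,-214,0,0,0,-0.54,93],[438,-214,0,0,0,-0.54,93],[438,-214,0,0,0,-0.54,93],[438,-214,0,0,0,-0.54,93],[438,-214,0,0,0,-0.54,93]])

```text
time_s: 2.7
tool_pos: [0.4198, 0.2341, 0.1881]
orientation: [0.702, 0.712, -0.0, 0.0]
wrist_force: [-0.1, -0.2, -0.6]
opening: 1.0
```

```bash
python3 shot.py u1
```

```text
2.7 [0.4198 0.2341 0.1881] [ 0.7023  0.7119 -0.0001  0.0001] [-0.1163 -0.1943 -0.5602]
```

>>> step_arm(moves=[[57,-16,0,0,0,0,93],[57,-16,0,0,0,0,93],[57,-16,0,0,0,0,93]])

```text
time_s: 3.12
tool_pos: [0.4027, 0.2915, 0.1882]
orientation: [0.701, 0.713, -0.0, 0.0]
wrist_force: [-0.6, -0.2, 0.7]
opening: 0.999
```

```bash
python3 shot.py u2
python3 - <<'E'
import cv2,numpy as np
a=cv2.imread("pics/u1.png");b=cv2.imread("pics/u2.png")
cv2.imwrite("pics/u12.png",np.hstack([a[:260,160:560],b[:260,160:560]]))
E
```

```text
3.125 [0.4027 0.2915 0.1882] [ 0.7015  0.7127 -0.0001  0.0002] [-0.5845 -0.2422  0.7416]
```

View pics/u12.png

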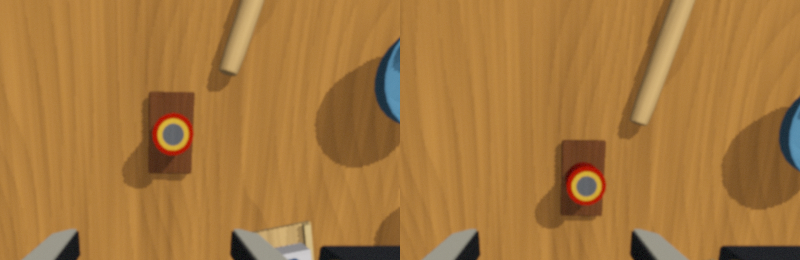

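Both views show the brass cup on the crown-up stand, at (333,134) and (346,186) in full-frame pixels. The brim is aligned with the image, the hammer handle's tip is about 70 mm away, and the jaw directions left and right are clear.

Run:
```python
from h import *
from plant import telemetry
v=[]
for n in("u1","u2"):
    s,c=pickle.load(open(n+".pkl","rb"));v.append((c,cam_rt(c,s)))
A=[(333,134),(309,92),(354,93),(350,174),(309,172)];B=[(346,186),(323,140),(365,141),(362,216),(321,214)]
P=[tri([ray(*v[0],p),ray(*v[1],q)]) for p,q in zip(A,B)]
print(np.array(P))
for i,L in enumerate((A,B)):
    Q=np.array([atz(*v[i],p,.06 if k==0 else .014) for k,p in enumerate(L)]);print(Q[0],Q[1:].mean(0));e=Q[1]+Q[2]-Q[3]-Q[4];print(np.degrees(np.arctan2(e[1],e[0])))
s=telemetry.get_state();print(go(s,[.4355,.293,.188],91))
```

```text
[[0.4385 0.2968 0.0619]
 [0.4117 0.3457 0.0116]
 [0.4664 0.3454 0.0086]
 [0.4664 0.2459 0.0126]
 [0.4119 0.2469 0.0084]]
[0.4389 0.2968 0.06  ] [0.4386 0.2959 0.014 ]
90.07377866314768
[0.4385 0.2963 0.06  ] [0.439  0.2967 0.014 ]
90.36567117664393
(array([ 1.3, 32.6,  0.2]), array([ 0.0002,  0.0004, -0.0024]))
```

Run:
```python
from h import *
from plant import telemetry
print(go(telemetry.get_state(),[.4387,.2965,.022],90.2))
```

```text
(array([  4.8,  35.9, 166.2]), array([0.0002, 0.0004, 0.0116]))
```

>>> step_arm(moves=[[5,36,0,0,0,0.012,93],[5,36,50,0,0,0.012,93],[5,36,100,0,0,0.012,93],[5,36,140,0,0,0.012,93],[5,36,166,0,0,0.012,93],[5,36,166,0,0,0.012,93],[5,36,166,0,0,0.012,44],[5,36,166,0,0,0.012,40],[5,36,166,0,0,0.012,40],[5,36,166,0,0,0.012,40],[5,36,166,0,0,0.012,40],[5,36,166,0,0,0.012,40]], grip_force=25)

```text
time_s: 4.68
tool_pos: [0.4385, 0.298, 0.0223]
orientation: [0.706, 0.709, 0.0, 0.0]
wrist_force: [-0.1, -1.3, 1.2]
opening: 0.486
```

>>> step_arm(moves=[[0,0,-30,0,0,0,40],[0,0,-80,0,0,0,40],[0,0,-140,0,0,0,40],[0,0,-200,0,0,0,40],[0,0,-228,0,0,0,40]])

```text
time_s: 5.3
tool_pos: [0.4395, 0.2986, 0.2544]
orientation: [0.706, 0.709, 0.002, 0.001]
wrist_force: [0.4, 0.7, -1.6]
opening: 0.487
```

Run:
```python
from h import *
from plant import telemetry
s=telemetry.get_state();print(go(s,[.670,-.207,.25],102.5),go(s,[.655,-.139,.25],102.5),s["wrist_force"],s["opening"])
```

```text
(array([-506.5,  228.4,    4.2]), array([ 0.0047, -0.0019, -0.2141])) (array([-438.5,  213.7,    4.3]), array([ 0.0047, -0.0019, -0.2141])) [ 0.3731  0.6836 -1.6268] 0.48663349109959514
```

>>> step_arm(moves=[[-50,23,0,0,0,-0.03,40],[-105,47,0,0,0,-0.06,40],[-160,72,0,0,0,-0.09,40],[-215,97,0,0,0,-0.12,40],[-270,122,0,0,0,-0.15,40],[-325,147,0,0,0,-0.18,40],[-380,172,0,0,0,-0.2,40],[-435,197,0,0,0,-0.214,40],[-485,219,0,0,0,-0.214,40],[-506,228,0,0,0,-0.214,40],[-506,228,0,0,0,-0.214,40],[-506,228,0,0,0,-0.214,40]])

```text
time_s: 6.8
tool_pos: [0.6681, -0.2063, 0.2496]
orientation: [0.626, 0.78, -0.0, -0.001]
wrist_force: [-1.0, 0.8, -2.0]
opening: 0.485
```

```bash
python3 shot.py t1
```

```text
6.8 [ 0.6681 -0.2063  0.2496] [ 0.6258  0.7799 -0.     -0.0007] [-1.0435  0.7564 -1.9807]
```

>>> step_arm(moves=[[50,0,0,0,0,0,40],[80,0,0,0,0,0,40],[80,0,0,0,0,0,40],[80,0,0,0,0,0,40]])

```text
time_s: 7.35
tool_pos: [0.6511, -0.1286, 0.2506]
orientation: [0.626, 0.78, -0.0, 0.0]
wrist_force: [0.0, 0.1, -1.3]
opening: 0.486
```

```bash
python3 shot.py t2
python3 - <<'E'
import cv2,numpy as np
a=cv2.imread("pics/t1.png");b=cv2.imread("pics/t2.png")
cv2.imwrite("pics/t12.png",np.hstack([a[:300,120:520],b[:300,120:520]]))
E
```

```text
7.35 [ 0.6511 -0.1286  0.2506] [ 0.6255  0.7802 -0.      0.0004] [ 0.0398  0.1425 -1.3425]
```

View pics/t12.png

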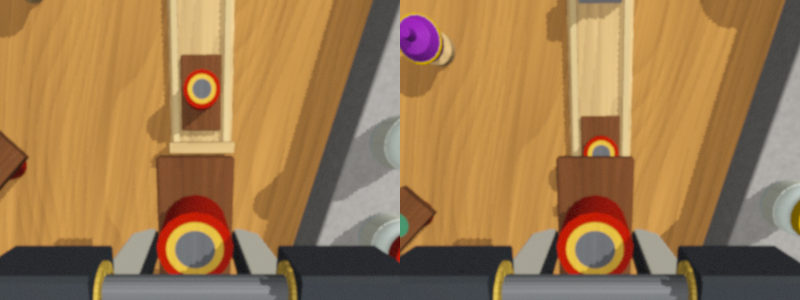

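The first stand sits in the tray with its crown top at about (322,89) in t1 and brim from rows 55 to 130; the end wall is at rows 142–153. The held stand is straight in the jaws. I'll enlarge t1 for precise edges.

Run:
```python
import cv2,numpy as np
a=cv2.imread("pics/t1.png")[0:160,275:370];b=cv2.imread("pics/t2.png")[0:160,275:370]
f=lambda i:cv2.resize(i,None,fx=3.6,fy=3.6,interpolation=cv2.INTER_CUBIC)
cv2.imwrite("pics/t1z.png",np.hstack([f(a),f(b)]))
```

```text
(no output)
```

View pics/t1z.png

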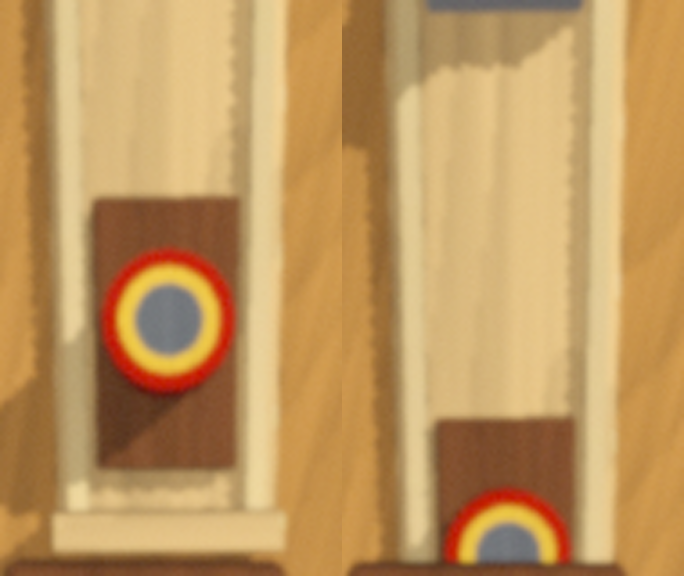

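Run:
```python
from h import *
v=[]
for n in("t1","t2"):
    s,c=pickle.load(open(n+".pkl","rb"));v.append((c,cam_rt(c,s)))
Z=lambda i,x,y,z:atz(*v[i],(275+x/3.6,y/3.6),z)
f=lambda x,y:(275+x/3.6,y/3.6)
print("crown tri",tri([ray(*v[0],f(169,321)),ray(*v[1],f(167,547))]),Z(0,169,321,.068),Z(1,167,547,.068))
print("brim tri",[tri([ray(*v[0],f(*p)),ray(*v[1],f(*q))]) for p,q in (((95,199),(95,420)),((238,199),(232,420)))])
def ang(d):return np.degrees(np.arctan2(d[1],d[0]))
for i,rows in ((0,((52,286,0),(60,274,490))),(1,((46,283,0),(62,270,540)))):
    m=[(Z(i,a,r,.016)+Z(i,b,r,.016))/2 for a,b,r in rows];w=[np.linalg.norm(Z(i,a,r,.016)-Z(i,b,r,.016)) for a,b,r in rows];print("rail mid",m,w,ang(m[0]-m[1]))
Q=[Z(0,*p,.022) for p in ((95,199),(238,199),(235,467),(98,467))];print("brim",np.mean(Q,0),ang(Q[0]+Q[1]-Q[2]-Q[3]))
W=[Z(0,x,y,.038) for x,y in ((53,512),(286,512),(53,551),(286,551))];print("wall",W,ang(W[0]-W[1])-90+180)
print("stopface tri z.035",Z(1,163,10,.035))
```

```text
crown tri [ 0.6515 -0.0898  0.055 ] [ 0.6514 -0.0915  0.068 ] [ 0.6511 -0.0889  0.068 ]
brim tri [array([ 0.6145, -0.05  ,  0.0229]), array([ 0.6669, -0.0384,  0.0225])]
rail mid [array([0.6268, 0.0221, 0.016 ]), array([ 0.6646, -0.1476,  0.016 ])] [np.float64(0.08515855743746337), np.float64(0.08669735788904784)] 102.56925339643226
rail mid [array([0.6084, 0.0994, 0.016 ]), array([ 0.6521, -0.0898,  0.016 ])] [np.float64(0.08639331494433504), np.float64(0.08546004300270137)] 103.00926034546457
brim [ 0.6515 -0.0914  0.022 ] 102.80236907875452
wall [array([ 0.6229, -0.1648,  0.038 ]), array([ 0.7108, -0.1454,  0.038 ]), array([ 0.6258, -0.1795,  0.038 ]), array([ 0.7145, -0.1598,  0.038 ])] -77.51800415947696
stopface tri z.035 [0.6098 0.0892 0.035 ]
```

Run:
```python
from h import *
from plant import telemetry
print(go(telemetry.get_state(),[.6275,.0185,.07],102.75))
```

```text
(array([149.4,   8.9, 180.3]), array([ 0.0003,  0.0006, -0.0042]))
```

>>> step_arm(moves=[[50,3,0,0,0,-0.004,40],[100,6,10,0,0,-0.004,40],[140,9,40,0,0,-0.004,40],[149,9,85,0,0,-0.004,40],[149,9,130,0,0,-0.004,40],[149,9,165,0,0,-0.004,40],[149,9,180,0,0,-0.004,40],[149,9,180,0,0,-0.004,40]])

```text
time_s: 8.4
tool_pos: [0.6272, 0.0179, 0.0694]
orientation: [0.625, 0.781, -0.001, -0.001]
wrist_force: [0.4, -0.2, -1.5]
opening: 0.482
```

```bash
python3 shot.py p1
python3 - <<'E'
from h import *
from plant import telemetry
print(go(telemetry.get_state(),[.6275,.0185,.031],102.75))
E
```

```text
8.4 [0.6272 0.0179 0.0694] [ 0.6247  0.7809 -0.0006 -0.0007] [ 0.4314 -0.2304 -1.4588]
(array([ 0.8, -0.7, 40. ]), array([ 0.0007,  0.0002, -0.0012]))
```

View pics/p1.png

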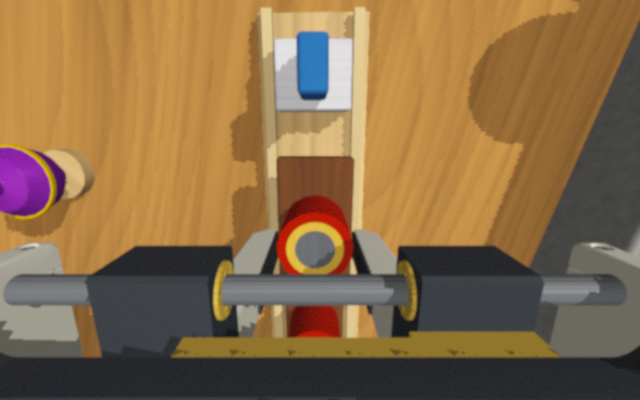

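Over the tray, the held brim (cols 277–354, row 157) is centred between the rails, and the stop slide's front is at row 110, well clear. Lowering and releasing.

>>> step_arm(moves=[[0.5,0,20,0,0,0,40],[0.5,0,34,0,0,0,40],[0.5,0,38,0,0,0,40],[0.5,0,39,0,0,0,40],[0.5,0,39,0,0,0,40]])

```text
time_s: 9.07
tool_pos: [0.6279, 0.0189, 0.0315]
orientation: [0.624, 0.781, 0.0, 0.0]
wrist_force: [0.4, -0.8, -1.7]
opening: 0.487
```

>>> step_arm(moves=[[0,0,0,0,0,0,60],[0,0,0,0,0,0,75],[0,0,0,0,0,0,75],[0,0,-40,0,0,0,75],[0,0,-80,0,0,0,75],[0,0,-130,0,0,0,75],[0,0,-160,0,0,0,75],[0,0,-160,0,0,0,75]])

```text
time_s: 10.07
tool_pos: [0.6298, 0.0187, 0.1951]
orientation: [0.624, 0.781, 0.002, 0.003]
wrist_force: [-0.0, -1.0, 0.0]
opening: 0.806
```

```bash
python3 shot.py p2
python3 - <<'E'
import cv2,numpy as np
a=cv2.imread("pics/p2.png")[0:300,160:480]
cv2.imwrite("pics/p2z.png",cv2.resize(a,None,fx=2,fy=2,interpolation=cv2.INTER_CUBIC))
E
```

```text
10.075 [0.6298 0.0187 0.1951] [0.6244 0.7811 0.002  0.0027] [-0.0212 -0.9561  0.0201]
```

View pics/p2z.png

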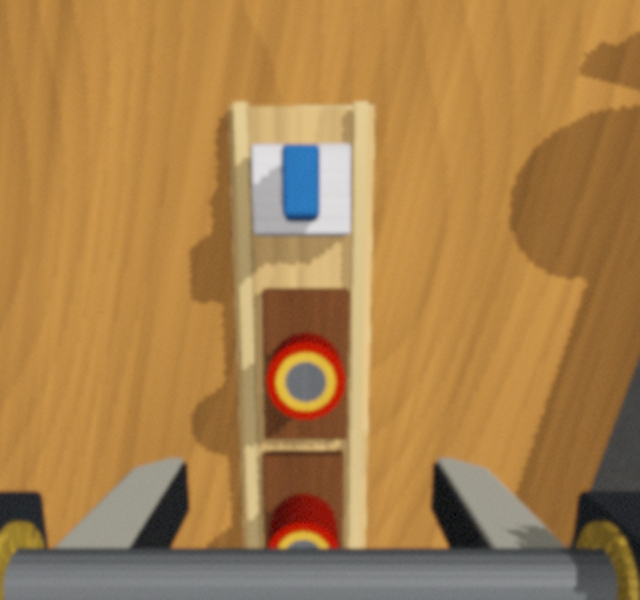

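The crown-up stand lies flat between the rails, brim rows 289–437, with a small gap to the first. The blue handle's top centre is at zoomed (301,178).

Run:
```python
from h import *
from plant import telemetry
s,c=pickle.load(open("p1.pkl","rb"));a=(c,cam_rt(c,s));s,c=pickle.load(open("p2.pkl","rb"));b=(c,cam_rt(c,s))
f=lambda x,y:(160+x/2,y/2)
print(tri([ray(*a,(313,60)),ray(*b,f(301,178))]),atz(*a,(313,60),.076),atz(*b,f(301,178),.076))
print("slide front",atz(*a,(313.5,110),.035),atz(*b,f(301,234),.035))
print("up brim",np.mean([atz(*b,f(*p),.022) for p in((264,289),(350,289),(344,437),(264,437))],0),"up far end",atz(*b,f(307,289),.022),"crown",atz(*b,f(306,382),.068))
u=np.array([-.2207,.9753]);o=np.array([.6338,-.0088])
for x in(.13,.135):print(o+u*x)
h=atz(*b,f(301,178),.076);print("tray x handle",(h[:2]-o)@u)
s=telemetry.get_state();print(go(s,[h[0],h[1],.12],102.75))
```

```text
[0.6026 0.1221 0.0826] [0.6022 0.1234 0.076 ] [0.6025 0.1229 0.076 ]
slide front [0.608  0.0976 0.035 ] [0.6078 0.0973 0.035 ]
up brim [0.6282 0.0181 0.022 ] up far end [0.6185 0.066  0.022 ] crown [0.6288 0.017  0.068 ]
[0.6051 0.118 ]
[0.604  0.1229]
tray x handle 0.13534485066021967
(array([107.3,  -2.7,  72.4]), array([ 0.0028,  0.0008, -0.0005]))
```

>>> step_arm(moves=[[55,-2,10,0,0,0,75],[100,-3,40,0,0,0,75],[107,-3,80,0,0,0,75],[107,-3,120,0,0,0,75],[107,-3,145,0,0,0,75],[107,-3,154,0,0,0,75],[107,-3,154,0,0,0,40],[107,-3,154,0,0,0,15],[107,-3,154,0,0,0,15],[107,-3,154,0,0,0,15],[107,-3,154,0,0,0,15],[107,-3,154,0,0,0,15]], grip_force=20)

```text
time_s: 11.62
tool_pos: [0.6021, 0.1228, 0.0374]
orientation: [0.624, 0.781, 0.001, 0.001]
wrist_force: [16.7, 4.3, -14.3]
opening: 0.215
```

>>> step_arm(moves=[[-8,1,2,0,0,0,15],[-18,1,2,0,0,0,15],[-28,1,2,0,0,0,15],[-37,1,2,0,0,0,15],[-45,1,2,0,0,0,15],[-51,1,2,0,0,0,15],[-54,1,2,0,0,0,15],[-55,1,2,0,0,0,15]])

```text
time_s: 12.62
tool_pos: [0.6145, 0.0695, 0.0373]
orientation: [0.624, 0.781, 0.001, 0.0]
wrist_force: [-8.0, 2.3, 13.2]
opening: 0.214
```

>>> step_arm(moves=[[-2,-0.4,-1,0,0,0,15],[-3,-0.4,-1,0,0,0,15],[-4,-0.4,-1,0,0,0,15],[-4,-0.4,-1,0,0,0,15]])

```text
time_s: 13.12
tool_pos: [0.6153, 0.0659, 0.0373]
orientation: [0.624, 0.781, 0.001, 0.0]
wrist_force: [-1.6, 4.2, 9.0]
opening: 0.213
```

>>> step_arm(moves=[[-1,0,0,0,0,0,15],[-2,0,0,0,0,0,15],[-2,0,0,0,0,0,15]])

```text
time_s: 13.5
tool_pos: [0.6154, 0.0654, 0.0373]
orientation: [0.624, 0.781, 0.001, -0.001]
wrist_force: [-3.3, 7.7, 8.7]
opening: 0.21
```

>>> step_arm(moves=[[-1,0,0,0,0,0,15],[-2,0,0,0,0,0,15],[-2,0,0,0,0,0,15]])

```text
time_s: 13.88
tool_pos: [0.6154, 0.0653, 0.0373]
orientation: [0.624, 0.782, 0.002, -0.002]
wrist_force: [-4.9, 16.4, 10.1]
opening: 0.212
```

>>> step_arm(moves=[[2.5,0,0,0,0,0,15],[2.5,0,0,0,0,0,40],[2.5,0,0,0,0,0,75],[2.5,0,0,0,0,0,75],[2.5,0,-45,0,0,0,93],[2.5,0,-100,0,0,0,93],[-40,0,-150,0,0,0,93],[-100,0,-200,0,0,0,93],[-160,0,-210,0,0,0,93],[-190,0,-210,0,0,0,93],[-190,0,-210,0,0,0,93],[-190,0,-210,0,0,0,93]])

```text
time_s: 15.38
tool_pos: [0.657, -0.1238, 0.2454]
orientation: [0.625, 0.781, -0.0, -0.001]
wrist_force: [0.2, 1.2, -0.1]
opening: 1.001
```

```bash
python3 shot.py r1
python3 - <<'E'
import cv2,numpy as np
a=cv2.imread("pics/r1.png")[0:250,240:400]
cv2.imwrite("pics/r1z.png",cv2.resize(a,None,fx=2.4*1,fy=2.4,interpolation=cv2.INTER_CUBIC))
from h import *
from plant import telemetry
s=telemetry.get_state()
print(go(s,[.389,-.2515,.10],58.5),go(s,[.389,-.2515,.25],58.5))
E
```

```text
15.375 [ 0.657  -0.1238  0.2454] [ 0.6246  0.7809 -0.     -0.0007] [ 0.1552  1.2154 -0.1493]
(array([ -66.2, -289.7,  145.7]), array([-0.0011, -0.0006,  0.7723])) (array([ -66.1, -289.8,   -4.3]), array([-0.0011, -0.0006,  0.7723]))
```

View pics/r1z.png

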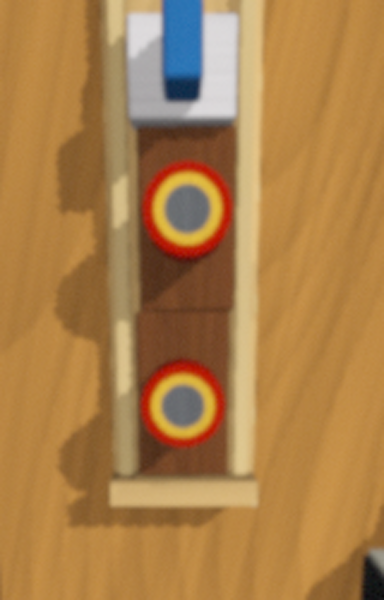

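The row is snug with no visible gaps: wall, first, up and slide are all in contact. Crown centres are at zoomed (182,404) and (188,209).

Run:
```python
from h import *
from plant import telemetry
s,c=pickle.load(open("r1.pkl","rb"));r=cam_rt(c,s)
f=lambda x,y:(240+x/2.4,y/2.4)
a,b=atz(c,r,f(188,209),.068),atz(c,r,f(182,404),.068);print(a,b,(a+b)/2,np.linalg.norm(a-b),np.degrees(np.arctan2(*(a-b)[1::-1])))
for y in (125,310,475):print(atz(c,r,f(185,y),.022))
print(go(telemetry.get_state(),[.37,-.285,.22],58))
```

```text
[ 0.6352 -0.0082  0.068 ] [ 0.6541 -0.1056  0.068 ] [ 0.6446 -0.0569  0.068 ] 0.09923276005088037 100.95519150211672
[0.623  0.0401 0.022 ]
[ 0.645  -0.0569  0.022 ]
[ 0.6671 -0.1545  0.022 ]
(array([ -94.6, -315.7,   25.7]), array([-0.0011, -0.0006,  0.781 ]))
```

>>> step_arm(moves=[[-95,-316,26,0,0,0.78,93],[-95,-316,26,0,0,0.78,93],[-95,-316,26,0,0,0.78,93],[-95,-316,26,0,0,0.78,93],[-95,-316,26,0,0,0.78,93],[-95,-316,26,0,0,0.78,93],[-95,-316,26,0,0,0.78,93],[-95,-316,26,0,0,0.78,93],[-95,-316,26,0,0,0.78,93]])

```text
time_s: 16.55
tool_pos: [0.3712, -0.2855, 0.2201]
orientation: [0.874, 0.486, 0.0, -0.0]
wrist_force: [-0.2, 0.2, -0.4]
opening: 1.001
```

```bash
python3 shot.py d2
python3 - <<'E'
from h import *
from plant import telemetry
V=[]
for n in("d1","d2"):
    s,c=pickle.load(open(n+".pkl","rb"));r=cam_rt(c,s)
    h=cv2.cvtColor(c["color"],cv2.COLOR_RGB2HSV);g=cv2.inRange(h,(60,90,40),(95,255,255));g[245:]=0
    g=cv2.morphologyEx(g,cv2.MORPH_OPEN,np.ones((5,5)));m=cv2.moments(g,True);p=np.array([m["m10"],m["m01"]])/m["m00"]
    br=cv2.inRange(c["color"],(40,20,5),(150,80,60))|g;br[245:]=0
    k=[q for q in cv2.findContours(cv2.morphologyEx(br,cv2.MORPH_OPEN,np.ones((5,5))),0,2)[0] if cv2.pointPolygonTest(q,tuple(map(float,p)),False)>0]
    q=cv2.boxPoints(cv2.minAreaRect(k[0]));W=np.array([atz(c,r,x,.06) for x in q])
    e=W-np.roll(W,-1,0);L=np.linalg.norm(e,axis=1);i=L.argmax();print(n,p,q.tolist(),W.mean(0),L,np.degrees(np.arctan2(e[i,1],e[i,0]))%180)
    V.append(ray(c,r,p));print(atz(c,r,p,.06))
print("tri",tri(V));t=tri(V)
s=telemetry.get_state();print(go(s,[t[0],t[1],.11],58),go(s,[t[0],t[1],.036],58))
E
```

```text
16.55 [ 0.3712 -0.2855  0.2201] [ 0.874   0.486   0.0001 -0.0001] [-0.2056  0.1604 -0.3804]
d1 [317.154  187.7663] [[290.57470703125, 227.86888122558594], [295.21124267578125, 142.0924835205078], [344.391845703125, 144.7509002685547], [339.75531005859375, 230.5272979736328]] [ 0.3885 -0.2515  0.06  ] [0.1005 0.0546 0.1007 0.0588] 58.16105792412371
[ 0.3884 -0.2512  0.06  ]
d2 [311.922  153.7182] [[288.67352294921875, 193.6083221435547], [290.11016845703125, 111.72122955322266], [335.271728515625, 112.51353454589844], [333.8350830078125, 194.400634765625]] [ 0.3881 -0.2519  0.06  ] [0.0995 0.0536 0.0996 0.0574] 58.08291609350084
[ 0.3885 -0.2511  0.06  ]
tri [ 0.3885 -0.251   0.0613]
(array([ 38.6,  -3.4, 110.1]), array([-0.0002, -0.0003,  0.0026])) (array([ 38.6,  -3.4, 184.1]), array([-0.0002, -0.0003,  0.0026]))
```

>>> step_arm(moves=[[39,-3,40,0,0,0,93],[39,-3,90,0,0,0,93],[39,-3,135,0,0,0,93],[39,-3,170,0,0,0,93],[39,-3,185,0,0,0,93],[39,-3,185,0,0,0,93],[39,-3,185,0,0,0,70],[39,-3,185,0,0,0,50],[39,-3,185,0,0,0,50],[39,-3,185,0,0,0,50],[39,-3,185,0,0,0,50]], grip_force=25)

```text
time_s: 17.98
tool_pos: [0.3882, -0.2517, 0.0353]
orientation: [0.875, 0.485, 0.0, 0.0]
wrist_force: [-0.2, -0.8, -0.5]
opening: 0.552
```

>>> step_arm(moves=[[0,0,-20,0,0,0,50],[0,0,-60,0,0,0,50],[0,0,-110,0,0,0,50],[0,0,-150,0,0,0,50],[0,0,-166,0,0,0,50],[0,0,-166,0,0,0,50]])

```text
time_s: 18.73
tool_pos: [0.3886, -0.252, 0.2015]
orientation: [0.874, 0.485, 0.0, 0.001]
wrist_force: [0.3, -0.4, -0.6]
opening: 0.537
```

Run:
```python
from h import *
from plant import telemetry
s=telemetry.get_state();print(go(s,[.6448,-.0569,.20],102.5),s["wrist_force"],s["opening"])
```

```text
(array([301.2, 114.1,   1.7]), array([ 0.0014,  0.0007, -0.7762])) [ 0.258  -0.3759 -0.6157] 0.5365159215584518
```

```bash
python3 shot.py d3
```

```text
18.725 [ 0.3886 -0.252   0.2015] [0.8745 0.485  0.0003 0.0007] [ 0.258  -0.3759 -0.6157]
```

View pics/d3.png

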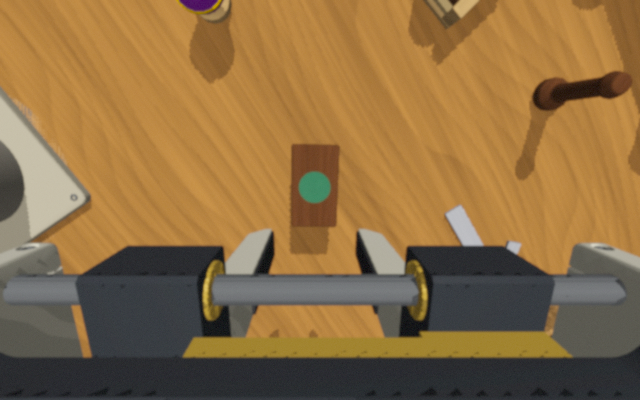

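Not held: the stand is still on the bench, with its felt at (315,187). I'll check whether it moved before regrasping.

```bash
cat > meas.py <<'E'
from h import *
def meas(n,z=.06):
    s,c=pickle.load(open(n+".pkl","rb"));r=cam_rt(c,s)
    h=cv2.cvtColor(c["color"],cv2.COLOR_RGB2HSV);g=cv2.inRange(h,(60,90,40),(95,255,255));g[245:]=0
    g=cv2.morphologyEx(g,cv2.MORPH_OPEN,np.ones((5,5)));m=cv2.moments(g,True);p=np.array([m["m10"],m["m01"]])/m["m00"]
    br=cv2.inRange(c["color"],(40,20,5),(150,80,60))|g;br[245:]=0
    k=[q for q in cv2.findContours(cv2.morphologyEx(br,cv2.MORPH_OPEN,np.ones((5,5))),0,2)[0] if cv2.pointPolygonTest(q,tuple(map(float,p)),False)>0]
    q=cv2.boxPoints(cv2.minAreaRect(k[0]));W=np.array([atz(c,r,x,z) for x in q])
    e=W-np.roll(W,-1,0);L=np.linalg.norm(e,axis=1);i=L.argmax()
    return p,W.mean(0),L,np.degrees(np.arctan2(e[i,1],e[i,0]))%180,atz(c,r,p,z),ray(c,r,p)
E
python3 - <<'E'
from meas import *
from plant import telemetry
for n in("d1","d2","d3"):print(*meas(n)[1:5])
print("tri d2,d3",tri([meas("d2")[5],meas("d3")[5]]))
s=telemetry.get_state();print(s["opening"],s["effort"],s["tool_pos"])
E
```

```text
[ 0.3885 -0.2515  0.06  ] [0.1005 0.0546 0.1007 0.0588] 58.16105792412371 [ 0.3884 -0.2512  0.06  ]
[ 0.3881 -0.2519  0.06  ] [0.0995 0.0536 0.0996 0.0574] 58.08291609350084 [ 0.3885 -0.2511  0.06  ]
[ 0.3886 -0.2516  0.06  ] [0.0992 0.0532 0.0993 0.0572] 58.2255809851656 [ 0.3885 -0.2513  0.06  ]
tri d2,d3 [ 0.3886 -0.251   0.0617]
0.5348358210569507 [  0.0193 -38.0818 -51.498    0.0804   0.1211   0.0007] [ 0.3879 -0.2515  0.2   ]
```

>>> step_arm(moves=[[0,0,0,0,0,0,93],[0,0,0,0,0,0,93],[0,0,0,0,0,0,93],[0,0,0,0,0,0,93],[0,0,0,0,0,0,93],[0,0,50,0,0,0,93],[0,0,100,0,0,0,93],[0,0,140,0,0,0,93],[0,0,160,0,0,0,93],[0,0,168,0,0,0,93],[0,0,168,0,0,0,93]])

```text
time_s: 20.15
tool_pos: [0.3882, -0.2517, 0.0333]
orientation: [0.874, 0.485, -0.0, -0.0]
wrist_force: [-0.5, -0.7, 0.7]
opening: 1.001
```

>>> step_arm(moves=[[0,0,0,0,0,0,40],[0,0,0,0,0,0,40],[0,0,0,0,0,0,40],[0,0,0,0,0,0,40],[0,0,0,0,0,0,40]], grip_force=30)

```text
time_s: 20.78
tool_pos: [0.3882, -0.2517, 0.0332]
orientation: [0.874, 0.485, -0.0, 0.0]
wrist_force: [-0.5, -0.2, -0.6]
opening: 0.511
```

>>> step_arm(moves=[[0,0,0,0,0,0,40],[0,0,0,0,0,0,40],[0,0,0,0,0,0,40]])

```text
time_s: 21.15
tool_pos: [0.3881, -0.2516, 0.0331]
orientation: [0.874, 0.485, -0.0, -0.0]
wrist_force: [-0.1, -0.5, -0.1]
opening: 0.433
```

```bash
python3 shot.py d4
python3 - <<'E'
from h import *
from plant import optics
w=cv2.imread("pics/d4.png")[100:400,120:520]
t=optics.camera("top");s=optics.camera("scene")
pickle.dump({"top":t,"scene":s},open("cams2.pkl","wb"))
a=cv2.resize(t["color"][215:305,360:480,::-1],(400,300),interpolation=cv2.INTER_CUBIC)
b=cv2.resize(s["color"][120:220,160:294,::-1],(400,300),interpolation=cv2.INTER_CUBIC)
cv2.imwrite("pics/m.png",np.vstack([np.hstack([w,a]),np.hstack([b,np.zeros_like(b)])]))
E
```

```text
21.15 [ 0.3881 -0.2516  0.0331] [ 0.8745  0.485  -0.     -0.    ] [-0.0857 -0.546  -0.1426]
```

View pics/m.png

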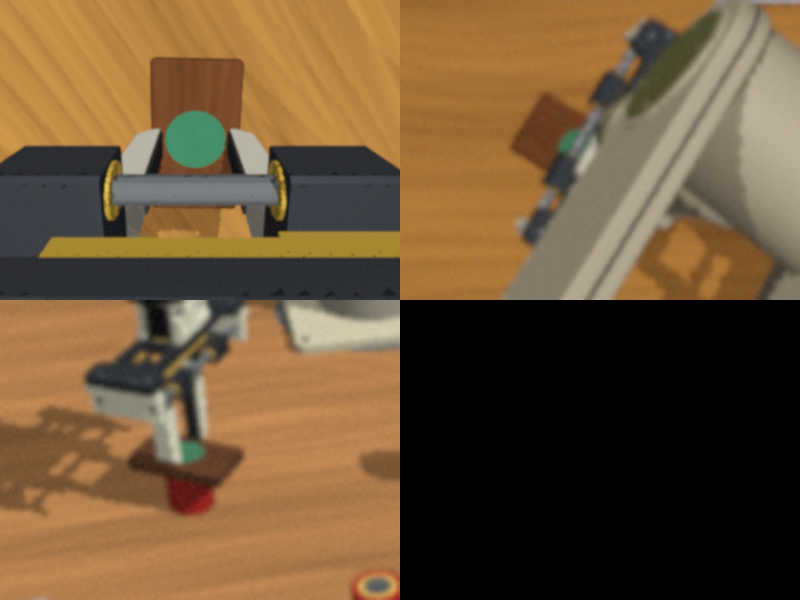

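Run:
```python
from h import *
d=pickle.load(open("cams2.pkl","rb"));c=d["scene"];r=cam_rt(c)
s,w=pickle.load(open("d4.pkl","rb"));R=Ro.from_quat(s["orientation"]).as_matrix();t=s["tool_pos"]
f=lambda X:(proj(c,r,X)-[160,120])*[2.985,3]+[0,300]
print("opening",s["opening"])
for z in(0,-.019,-.03):
    for y in(-.0465*.86,-.02,.02): print(z,y,f(t+R@[0,y,z]))
print("stand top/under/crown",f(np.array([.3885,-.251,.06])),f(np.array([.3885,-.251,.0])))
a=np.radians(58.1);u=np.array([np.cos(a),np.sin(a),0]);v=np.array([u[1],-u[0],0]);o=np.array([.3885,-.251,.06])
for i,j in((1,1),(1,-1),(-1,-1),(-1,1)):print("corner",i,j,f(o+.05*i*u+.028*j*v))
cw,rw=w,cam_rt(w,s)
for i,j in((1,1),(1,-1)):print("wrist corner",proj(cw,rw,o+.05*i*u+.028*j*v)-[120,100])
for y in(.02,-.02):print("wrist tip",proj(cw,rw,t+R@[0,y,0])-[120,100])
```

```text
opening 0.43262240135402374
0 -0.03999 [[206.1387 450.6541]]
0 -0.02 [[196.8605 460.894 ]]
0 0.02 [[177.7058 482.0341]]
-0.019 -0.03999 [[204.0676 434.6162]]
-0.019 -0.02 [[194.7002 444.7635]]
-0.019 0.02 [[175.3569 465.7171]]
-0.03 -0.03999 [[202.8548 425.225 ]]
-0.03 -0.02 [[193.435  435.3169]]
-0.03 0.02 [[173.981 456.159]]
stand top/under/crown [[184.8632 448.427 ]] [[191.8918 499.1771]]
corner 1 1 [[217.7222 472.2575]]
corner 1 -1 [[243.7045 442.4921]]
corner -1 -1 [[153.5273 425.7011]]
corner -1 1 [[125.323  454.4323]]
wrist corner [[242.32    58.8372]]
wrist corner [[147.0497  59.0094]]
wrist tip [[222.5224 125.873 ]]
wrist tip [[167.1087 125.9034]]
```

The composite shows the fingertips ending on or above the brim top (near (172,460) in the scene crop) where the projected TCP would be at row 482. So the real tips seem to be about 25–30 mm higher than the stated TCP, though the camera heights agree. TCP z = 0.010 is safe in either case, so I'll try that.

>>> step_arm(moves=[[0,0,0,0,0,0,93],[0,0,0,0,0,0,93],[0,0,0,0,0,0,93],[0,0,0,0,0,0,93],[0,0,0,0,0,0,93],[0,0,0,0,0,0,93],[0,0,0,0,0,0,93],[0,0,12,0,0,0,93],[0,0,20,0,0,0,93],[0,0,22,0,0,0,93],[0,0,22,0,0,0,93]])

```text
time_s: 22.68
tool_pos: [0.3879, -0.2514, 0.0107]
orientation: [0.875, 0.485, -0.0, -0.0]
wrist_force: [0.6, 0.1, -0.5]
opening: 1.002
```

>>> step_arm(moves=[[0,0,0,0,0,0,40],[0,0,0,0,0,0,40],[0,0,0,0,0,0,40],[0,0,0,0,0,0,40],[0,0,0,0,0,0,40],[0,0,0,0,0,0,40],[0,0,0,0,0,0,40]])

```text
time_s: 23.55
tool_pos: [0.3882, -0.2517, 0.0112]
orientation: [0.874, 0.485, 0.0, 0.0]
wrist_force: [-0.5, 0.0, 1.4]
opening: 0.6
```

Gripped at 55.8 mm. Lifting.

>>> step_arm(moves=[[0,0,-15,0,0,0,40],[0,0,-45,0,0,0,40],[0,0,-90,0,0,0,40],[0,0,-140,0,0,0,40],[0,0,-175,0,0,0,40],[0,0,-190,0,0,0,40],[0,0,-190,0,0,0,40]])

```text
time_s: 24.42
tool_pos: [0.3885, -0.252, 0.2019]
orientation: [0.875, 0.485, 0.0, 0.001]
wrist_force: [0.1, 0.4, -1.0]
opening: 0.599
```

```bash
python3 shot.py d5
python3 - <<'E'
from meas import *
from plant import telemetry
s=telemetry.get_state();print(go(s,[.6450,-.0575,.20],102.6),go(s,[.6450,-.0575,.10],102.6),s["wrist_force"],s["opening"])
p,W,L,a,f,_=meas("d5",s["tool_pos"][2]+.049);print(p,W,L,a,f)
E
```

```text
24.425 [ 0.3885 -0.252   0.2019] [0.8745 0.485  0.0003 0.0007] [ 0.1447  0.4015 -0.9714]
(array([300.7, 115.4,   0.3]), array([-0.0008, -0.0004, -0.7779])) (array([300.7, 115.5, 100.3]), array([-0.0008, -0.0004, -0.7779])) [-0.5327  0.1748 -2.0953] 0.6006315045076078
[314.5872 235.1475] [ 0.3945 -0.2418  0.2493] [0.0323 0.0123 0.0329 0.0123] 147.95489595777286 [ 0.3941 -0.2426  0.2493]
```

>>> step_arm(moves=[[40,15,0,0,0,-0.1,40],[85,33,0,0,0,-0.22,40],[130,50,0,0,0,-0.34,40],[175,67,0,0,0,-0.46,40],[220,84,0,0,0,-0.58,40],[260,100,0,0,0,-0.69,40],[290,111,0,0,0,-0.76,40],[301,115,0,0,0,-0.777,40],[301,115,0,0,0,-0.777,40],[301,115,0,0,0,-0.777,40]])

```text
time_s: 25.72
tool_pos: [0.6441, -0.0581, 0.2005]
orientation: [0.626, 0.78, -0.0, -0.0]
wrist_force: [-0.2, -1.0, -0.9]
opening: 0.598
```

Run:
```python
from h import *
from plant import telemetry
s=telemetry.get_state();print(go(s,[.6450,-.0575,.085],102.6),s["opening"],s["tool_pos"])
```

```text
(array([  0.4,   1.1, 115.5]), array([-0.0013, -0.0001, -0.0027])) 0.597581349185611 [ 0.6441 -0.0581  0.2005]
```

>>> step_arm(moves=[[0.5,1,40,0,0,-0.003,40],[0.5,1,80,0,0,-0.003,40],[0.5,1,105,0,0,-0.003,40],[0.5,1,115,0,0,-0.003,40],[0.5,1,115,0,0,-0.003,40]])

```text
time_s: 26.35
tool_pos: [0.6455, -0.057, 0.0862]
orientation: [0.625, 0.781, -0.0, -0.0]
wrist_force: [-0.7, 0.6, -0.8]
opening: 0.598
```

Run:
```python
from h import *
from plant import telemetry
s=telemetry.get_state();print(go(s,[.6450,-.0575,.034],102.6),s["opening"],s["tool_pos"],s["wrist_force"])
```

```text
(array([-0.3, -0.5, 52.2]), array([-0.0004, -0.0001,  0.0011])) 0.5976439816165245 [ 0.6455 -0.057   0.0862] [-0.6559  0.5838 -0.7971]
```

>>> step_arm(moves=[[-0.3,-0.4,10,0,0,0,40],[-0.3,-0.4,20,0,0,0,40],[-0.3,-0.4,27,0,0,0,40],[-0.3,-0.4,27,0,0,0,40]])

```text
time_s: 26.85
tool_pos: [0.6449, -0.0567, 0.058]
orientation: [0.624, 0.781, -0.0, -0.001]
wrist_force: [-0.2, -0.3, -2.0]
opening: 0.602
```

>>> step_arm(moves=[[0,0,8,0,0,0,40],[0,0,16,0,0,0,40],[0,0,21,0,0,0,40],[0,0,24,0,0,0,40],[0,0,24,0,0,0,40]])

```text
time_s: 27.48
tool_pos: [0.6455, -0.0569, 0.0349]
orientation: [0.624, 0.781, -0.0, -0.0]
wrist_force: [0.3, -0.4, -1.9]
opening: 0.601
```

>>> step_arm(moves=[[0,0,1,0,0,0,40],[0,0,1.5,0,0,0,40],[0,0,2,0,0,0,40],[0,0,2,0,0,0,40]])

```text
time_s: 27.98
tool_pos: [0.6458, -0.0569, 0.0333]
orientation: [0.624, 0.781, 0.0, 0.0]
wrist_force: [-0.2, 0.2, 0.2]
opening: 0.599
```

>>> step_arm(moves=[[0,0,0,0,0,0,65],[0,0,0,0,0,0,85],[0,0,0,0,0,0,85],[0,0,0,0,0,0,85],[0,0,-40,0,0,0,85],[0,0,-90,0,0,0,85],[-40,0,-140,0,0,0,85],[-90,0,-190,0,0,0,85],[-100,0,-200,0,0,0,85],[-100,0,-200,0,0,0,85]])

```text
time_s: 29.22
tool_pos: [0.6686, -0.156, 0.2351]
orientation: [0.625, 0.78, 0.001, 0.002]
wrist_force: [0.2, 0.6, -0.7]
opening: 0.915
```

```bash
python3 shot.py f1
python3 - <<'E'
from h import *
from plant import optics
t=optics.camera("top");s=optics.camera("scene");pickle.dump({"top":t,"scene":s},open("cams3.pkl","wb"))
b=cv2.resize(s["color"][170:260,240:400,::-1],None,fx=2.5,fy=2.5,interpolation=cv2.INTER_CUBIC)
w=cv2.resize(cv2.imread("pics/f1.png")[0:240,220:420],None,fx=2,fy=2,interpolation=cv2.INTER_CUBIC)
b=cv2.copyMakeBorder(b,0,480-b.shape[0],0,0,cv2.BORDER_CONSTANT)
tt=cv2.resize(t["color"][140:290,180:460,::-1],(400,214));b[230:444,:400]=tt
cv2.imwrite("pics/f.png",np.hstack([w,b]))
E
```

```text
29.225 [ 0.6686 -0.156   0.2351] [0.6252 0.7805 0.0006 0.0016] [ 0.1616  0.6448 -0.689 ]
```

View pics/f.png

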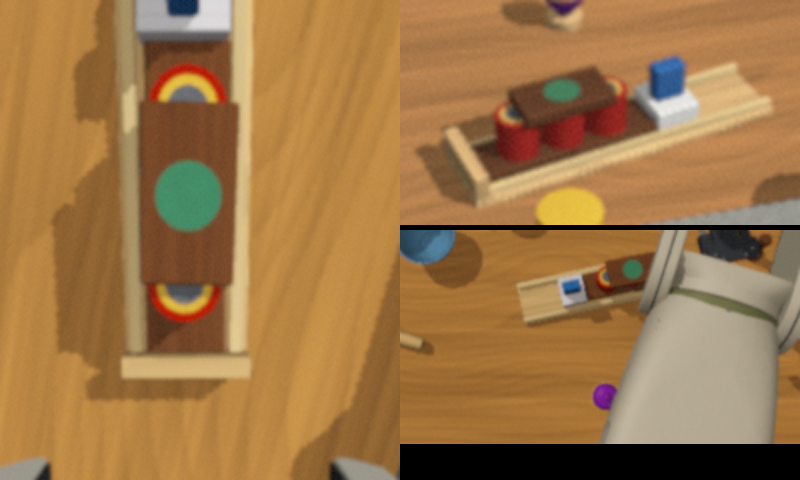

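The crown-down stand is level over the joint with its crown between the two others. Felt is at (188,196) in the crop, with even overlaps on both crowns, and the slide is against the brim at row 41. As a last check of snugness, I'll nudge the stop gently from behind with shut fingers, which cannot pull it back.

Run:
```python
from h import *
from plant import telemetry
s=telemetry.get_state();print(go(s,[.6053,.1102,.20],102.6),go(s,[.6053,.1102,.038],102.6))
```

```text
(array([270.5,  -1.8,  31.6]), array([-0.0022, -0.0017,  0.0028])) (array([270.2,  -1.4, 193.6]), array([-0.0022, -0.0017,  0.0028]))
```

>>> step_arm(moves=[[60,0,0,0,0,0,0],[120,-1,0,0,0,0,0],[180,-1,10,0,0,0,0],[235,-1,30,0,0,0,0],[271,-2,32,0,0,0,0],[271,-2,32,0,0,0,0],[271,-2,80,0,0,0,0],[271,-2,130,0,0,0,0],[271,-2,170,0,0,0,0],[271,-2,190,0,0,0,0],[271,-2,192,0,0,0,0],[271,-2,192,0,0,0,0]])

```text
time_s: 30.88
tool_pos: [0.6073, 0.1095, 0.0429]
orientation: [0.624, 0.781, 0.001, 0.001]
wrist_force: [0.4, 0.4, 1.4]
opening: 0.009
```

>>> step_arm(moves=[[-5,0,0,0,0,0,0],[-10,0,0,0,0,0,0],[-13,0,0,0,0,0,0],[-15,0,0,0,0,0,0],[-15,0,0,0,0,0,0]])

```text
time_s: 31.5
tool_pos: [0.6093, 0.0947, 0.0411]
orientation: [0.625, 0.781, -0.0, -0.0]
wrist_force: [0.2, 0.3, -0.1]
opening: 0.004
```

>>> step_arm(moves=[[-1,0,0,0,0,0,0],[-2,0,0,0,0,0,0],[-3,0,0,0,0,0,0],[-3,0,0,0,0,0,0]])

```text
time_s: 32.0
tool_pos: [0.61, 0.0919, 0.0412]
orientation: [0.624, 0.781, -0.0, 0.0]
wrist_force: [-0.1, 0.2, -0.3]
opening: 0.002
```

>>> step_arm(moves=[[-1,0,0,0,0,0,0],[-2,0,0,0,0,0,0],[-2,0,0,0,0,0,0]])

```text
time_s: 32.38
tool_pos: [0.6101, 0.0913, 0.0412]
orientation: [0.624, 0.781, 0.001, -0.001]
wrist_force: [-1.2, 5.5, 0.5]
opening: 0.005
```

>>> step_arm(moves=[[-0.7,0,0,0,0,0,0],[-1,0,0,0,0,0,0],[-1,0,0,0,0,0,0]])

```text
time_s: 32.75
tool_pos: [0.6101, 0.0913, 0.0412]
orientation: [0.624, 0.781, 0.001, -0.001]
wrist_force: [-2.5, 9.7, 1.8]
opening: 0.007
```

>>> step_arm(moves=[[10,0,0,0,0,0,0],[20,0,0,0,0,0,0],[20,0,-40,0,0,0,0],[20,0,-90,0,0,0,0],[20,0,-140,0,0,0,0],[-40,0,-190,0,0,0,0],[-100,0,-200,0,0,0,0],[-160,0,-200,0,0,0,0],[-200,0,-200,0,0,0,0],[-250,0,-200,0,0,0,0],[-250,0,-200,0,0,0,0],[-250,0,-200,0,0,0,0]])

```text
time_s: 34.25
tool_pos: [0.6656, -0.1544, 0.2408]
orientation: [0.625, 0.781, 0.0, -0.0]
wrist_force: [0.2, -1.0, -0.2]
opening: 0.004
```

```bash
python3 shot.py f2
python3 - <<'E'
from meas import *
from plant import optics,bot
for n in("f1","f2"):
    p,W,L,a,f,_=meas(n,.082);print(n,p,W,L,a,f)
# bystanders: compare scene image now with start
d=pickle.load(open("cams.pkl","rb"))["scene"]["color"];s=optics.camera("scene")["color"]
for n,(x,y) in dict(top=(306,168),hammer=(475,180),peg=(204,247),finder=(147,228),bowl=(468,213)).items():
    k=np.s_[y-22:y+22,x-28:x+28];print(n,np.abs(d[k].astype(int)-s[k]).mean())
E
```

```text
34.25 [ 0.6656 -0.1544  0.2408] [ 0.6246  0.781   0.     -0.0003] [ 0.2143 -0.9897 -0.2133]
f1 [313.6574  97.3329] [ 0.6451 -0.0558  0.082 ] [0.0351 0.0347 0.0361 0.0347] 12.58274917319195 [ 0.6453 -0.0559  0.082 ]
f2 [316.4307 100.4511] [ 0.6454 -0.0563  0.082 ] [0.0335 0.0344 0.0344 0.0344] 12.663106588757428 [ 0.6453 -0.0561  0.082 ]
top 2.7168560606060606
hammer 2.7568993506493507
peg 2.6374458874458875
finder 11.103896103896103
bowl 2.6072781385281387
```

Run:
```python
from h import *
from plant import bot
d=pickle.load(open("cams.pkl","rb"))["scene"]["color"];s=pickle.load(open("cams3.pkl","rb"))["scene"]["color"]
f=lambda i:(cv2.inRange(cv2.cvtColor(i,cv2.COLOR_RGB2HSV),(0,0,120),(180,60,255)))[205:250,105:190]
for i in(d,s):
    m=cv2.moments(f(i),True);print(m["m00"],m["m10"]/m["m00"],m["m01"]/m["m00"])
t=d[212:246,110:182];r=cv2.matchTemplate(s,t,cv2.TM_CCOEFF_NORMED);print(cv2.minMaxLoc(r)[1::2])
bot.job_done()
```

```text
629.0 35.629570747217805 23.079491255961845
634.0 35.87697160883281 23.082018927444796
(0.8844351768493652, (110, 212))
the job is handed in; nothing more can be done
```

Both stands are packed in the tray, the row is snug, and I handed the job in at about 34 s of the 56 s allowed.

**What I did:**
- I set the crown-up stand flat on the tray floor beside the first and slid the stop up until the row would not move (about 16 N, no further travel).
- I placed the crown-down stand over the joint.
- I then nudged the stop once more from behind with shut fingers, up to about 10 N. It gave nothing further, and I backed away.

**Last checks:**
- **Crown-down stand:** its felt centre is at about (0.645, -0.056). The two crowns' midpoint, measured before placing, was (0.645, -0.057). It did not shift during the final nudge.
- **Row:** it measured 199.5 mm from end wall to stop, against 200 mm nominal, before the crown-down stand went on. No gaps were visible then or in the last picture.
- **Bystanders:** the top, hammer, peg and bowl look unchanged in the scene camera. The center finder's image patch did differ in brightness, but its outline is in the same place (within 0.3 pixel).

**What failed or disagreed:**
- **Missed grasps:** the first two tries at the crown-down stand closed on nothing, without moving it.
- **Fingertip height:** the scene picture put the fingertips about 25–30 mm above the stated TCP. A grasp 22 mm lower held, with the jaws stopping at 55.8 mm on the 56 mm brim.
- **Scene and top cameras:** together they read heights about 6 mm low compared with the wrist camera and the text.

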